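# Unbar the inspection shuttle

## Task

Lift the locking bar straight up out of the two open-topped brackets in front of the shuttle, keeping it level so that both ends come clear together, and lay it in the two saddles of the free-standing bar rest, centred and right down, and let go. Then draw the shuttle pallet out by its handle as far as it goes and let go. Do not touch the lamp bridge above, and leave the bottle and the flange where they are.

Things in the scene. Friction and masses are not known exactly. Their poses are not given: they have to be found in the camera images.
- bay: Shuttle bay, fixed: aluminium base plate 235 x 220 x 12 mm with two steel U brackets at its front edge, a lamp bridge and a sliding pallet. Place and yaw vary. Origin on the worktop under the middle of the seated bar; x points away from the robot, into the bay, y left along the bar, z up. The bar seated in the brackets has its centre at x = 0, z = 85 mm.
- bracket_l (a point): Left U bracket, middle of its slot floor, at bay y = +72 mm, z = 75 mm; the right one is its mirror image at y = -72 mm. Each is steel, 14 mm wide along y; slot open upwards, 24 mm wide along x, walls 8 mm thick, tops at z = 98 mm. Between the brackets the space under and in front of the bar is free.
- lamp_bridge: Grey lamp on two posts, fixed to the bay, same origin and axes as the bay. Lamp x = 60 to 130, y = -122 to 122, underside z = 320 mm; posts at x = 110 to 130, y = +-104 mm. It hangs right over the pallet's handle, so an upright gripper does not fit there: lean it back towards the robot by 30 to 45 degrees, fingers pointing forwards and down into the bay.
- bar: Steel locking bar: round, 20 mm diameter, 182 mm long, 0.2 to 0.45 kg, with a collar 28 mm in diameter and 8 mm long at each end (collars begin 83 mm from the middle and sit outside the brackets). Origin at its centre, y along the bar. Both ends are alike.
- bar_center (a point): Centre of the locking bar, on its axis, half-way along; its y axis lies along the bar. The bar is best gripped here, across its 20 mm diameter.
- bar_end_a (a point): Point on the bar's axis in its +y collar, 87 mm from the centre.
- bar_end_b (a point): Point on the bar's axis in its -y collar, 87 mm from the centre.
- bar_rest: Bar rest, fixed on the worktop left or right of the bay: aluminium base 130 x 56 x 8 mm with two steel U saddles. Origin at the centre of its underside; x runs along the slots, so the bar lies along x, either way round. Saddles at x = +-40 mm, 14 mm long; slots 26 mm wide (y), open upwards, floor z = 45, wall tops z = 65 mm, walls 8 mm. A bar laid in it has its centre at z = 55 mm.
- pallet (a joint): Sliding pallet in m: 0 = fully in, 0.12 = fully out (stop), drawn along the bay's -x; starts at 0 to 0.015. About 2 N of friction; stays where left. The seated bar blocks it. Aluminium, top at z = 30 mm, carries a fixed L-shaped bracket. Two stop lugs at y = +-45 mm (12 mm thick, to z = 95 mm), noses 36 mm behind the bar's axis at joint 0.
- handle (a point): Middle of the pallet's handle: a dark horizontal rod of 14 mm diameter along the bay's y, between two uprights, 78 mm free length; 90 mm above the worktop (60 mm above the pallet), 95 mm behind the bar's axis in x when the joint is 0. Axes as the bay's. It can be pinched front and back at any lean.
- bottle: White plastic dropper bottle with a red cap, bystander, loose, 45 mm in diameter, 124 mm high, upright. Origin at the centre of its underside.
- flange: Grey turned flange, bystander, loose, 57 mm in diameter, 24 mm high. Origin at the centre of its underside.

How it is judged:
On the way, in this order (a step that is already met when the one before it is completed fails the run):
1. the bar is lifted straight up, level, until both ends are clear above the brackets (z of each of bar_end_a, bar_end_b in the frame of bay above 0.11 m and x of bar_end_a in the frame of bay between -0.03 and 0.03 m and x of bar_end_b in the frame of bay between -0.03 and 0.03 m), for 0.1 s.
2. the bar lies released in both saddles of the bar rest (y of bar_center in the frame of bar_rest between -0.006 and 0.006 m and x of bar_center in the frame of bar_rest between -0.025 and 0.025 m and z of bar_center in the frame of bar_rest between 0.05 and 0.06 m and angle between the y axis of bar_center and the x axis of bar_rest, either way round below 0.08 rad and linear speed of bar below 0.02 m/s and contact force between the fingers and bar below 0.3 N), for 0.2 s.
3. the pallet is drawn fully out (value of joint pallet above 0.11 m), for 0.2 s.
At the end, for the whole second after the job is handed in: The bar lies still and released in the two saddles of the bar rest: its centre within 25 mm of the rest's middle along the slots, within 6 mm across and within 5 mm of seated height, along the slots within 0.08 rad; and the pallet stands still, drawn out to at least 110 of its 120 mm (all of step 2 and value of joint pallet above 0.11 m and velocity of joint pallet between -0.01 and 0.01 m/s); the robot touches nothing.
It fails at once if the bar is tipped more than 20 degrees from level (angle between bar_center's own y axis and vertical below 1.222 rad or angle between bar_center's own y axis and vertical above 1.92 rad).
It fails at once if the lamp bridge is touched (contact force between anything else and lamp_bridge above 1 N).
It fails at once if the bottle or the flange is shifted more than 20 mm (distance of any of bottle, flange from where it was at the start of the episode above 0.02 m).
It also fails if it takes over 59 s, if anything falls off the work surface, if the arm or the gripper's body presses on something with over 40 N, if the wrist force passes 120 N, or if a joint passes its speed limit or range.

## Robot

A 6-joint arm with a two-finger parallel gripper is mounted at the origin on a cart in front of the work surface, level with it; the furniture and walls round the work are solid. World frame = base frame: x ahead of the robot, y to its left, z up, the work surface at z = 0. Lengths are in m, angles in rad, forces in N, time in s.
With the tool pointing down it reaches from about 0.25 to 0.8 m from the base axis. Payload 3.9 kg.
Tool frame: the origin (TCP) lies between the finger pads; the fingertips stand arm.tip_reach ahead of it and the grasp point (between the pads) lies 11 mm behind it (arm.tip_reach is the distance from the TCP to the fingertips, in m); x points along the fingers, z is the direction in which the jaws open and shut, and the axes are right-handed (so a half turn about x gives the same grasp; the last joint's range is limited). The gripper opens to 85 mm and grips with 20 to 120 N. Pads are 22 mm wide; open, the fingers measure 114 mm over their backs; the gripper's body (76 mm by 85 mm) begins 54 mm behind the grasp point. The pads swing forward as they close: fully open they stand 13 mm farther back than shut.
Start: joints at [-1.345, 0.26, -0.138, 1.173, 0, 1.571], TCP at [0.118, -0.512, 0.239] pointing down, gripper open.
Joint ranges: [-2.78, 2.78], [-0.83, 1.72], [-1.28, 1.37], [-1.9, 2.12], [-1.57, 1.48], [-3.14, 3.14]. Speed limits (rad/s): [2.57, 2.57, 3.14, 3.14, 3.14, 3.14].

## Interface

Orientations are given as a rotation vector (axis times angle).
In Python, from rig import monitor, cams, ticket, arm gives the robot as it stands.
- The arm moves only by the shell command python3 -m handwheel 'ROWS' [FORCE]. ROWS is JSON, a list of rows, each a list of 7 numbers: the opening, from -1 (shut) to 1 (fully open), then the shift along the tool's x, y, z in cm, then the turn, a rotation vector about the tool's x, y, z in degrees. A call has 1 to 20 rows; each row is the pose to reach, as a shift and turn from the pose commanded when the call began, along the tool's axes at that moment; what a row does not reach only later rows make up. A row lasts 1/8 s, in which the tool goes at most 62.5 mm and 10.7 degrees, less where a joint would pass 70% of its speed; a pose out of reach is approached as far as the arm can. A call with a gripper value outside its range is refused whole. The fingers move at their own pace and stop on an object; FORCE is the grip in N (left out, the last holds). Time passes only in rows, so rows that repeat a pose let the fingers close. It gives the time, the measured TCP pose, the force and the opening at its end, in the units of the state.
- monitor.sense(): the state, without advancing time (a new reading comes with each control period).
- cams.get_image(name): name is "scene" or "top" or "wrist"; returns the picture (384x512x3 uint8, red, green, blue); there is no depth.
- cams.get_calibration(name): a dict with "camera_matrix" (3x3 intrinsics, pixels), "rvec" (rotation vector, rad) and "tvec" (3), from world to camera coordinates, as OpenCV has them; the wrist camera has in their place "T_tool_cam" (4x4, takes a point from camera to tool coordinates, whose origin is the TCP and whose axes are the tool frame's). Camera axes: x right, y down, z forward; pixel columns grow to the right and rows downward; lengths in m; the calibration is good to about 2 mm. The wrist camera is an equidistant fisheye: a pixel r from the principal point sees the ray r / f radians off the axis. A picture is of the moment at which its call begins: read the wrist's pose just before it. get_calibration takes no time and is no camera call.
- ticket.job_done(): hands the job in, once; it reports no verdict.
The state is a dict: "clock": time; "joint_pos": joint angles; "qvel": joint speeds; "joint_efforts": joint torques, N m; "ee_pos": TCP position; "orientation": TCP orientation; "ft_force": force on the tool from outside, world axes, zero at the start; "moment": the same for the moment, N m; "finger_gap": opening from 0.0 (shut) to 1.0 (fully open).
Only numpy, scipy, OpenCV 4.12 (cv2) and the standard library are available. Lean on these libraries where they do the work, as an engineer would, in place of code of your own. Each camera call takes 0.05 s, during which the arm holds its last target.

## Working session

There is one attempt and no reset: what is moved stays moved. The work goes in short steps, Python scripts to look and compute and a shell command to move; the robot and the scene stay as the last step left them, time stands still between calls to the robot, and variables do not carry over. Pictures are saved under pics/ and viewed, and the job is handed in when it is done.

```bash
ls; mkdir -p pics; python3 - <<'E'
from rig import monitor,cams,ticket,arm
import cv2,numpy as np
print(monitor.sense(), arm.tip_reach)
for n in ["scene","top","wrist"]:
    print(n,cams.get_calibration(n))
    im=cams.get_image(n); cv2.imwrite(f"pics/{n}0.png",im[:,:,::-1])
E
```

```text
pics
{'clock': 0.0, 'joint_pos': array([-1.34496345e+00,  2.60672657e-01, -1.39388108e-01,  1.17274056e+00,
        1.69790054e-05,  1.57079134e+00]), 'qvel': array([ 1.39836246e-03,  1.93293480e-03,  7.53164027e-04, -1.43093195e-03,
        2.44815266e-04, -8.22289906e-05]), 'joint_efforts': array([-5.15908705e-04, -4.05674851e+01,  2.53923351e+01,  1.88128185e-02,
       -1.55667522e-04, -8.08270784e-06]), 'ee_pos': array([ 0.11740715, -0.51099307,  0.23846368]), 'orientation': array([ 1.04253066,  1.30919978, -1.04042029]), 'ft_force': array([9.99938179e-04, 1.73717715e-01, 1.10448340e+00]), 'moment': array([-0.00106006, -0.04253975, -0.0352118 ]), 'finger_gap': 1.0004604834220958} 0.008
scene {'camera_matrix': array([[471.80315545,   0.        , 250.68131302],
       [  0.        , 471.80315545, 198.14353323],
       [  0.        ,   0.        ,   1.        ]]), 'rvec': array([ 1.86508577, -0.90247985,  0.5644117 ]), 'tvec': array([-0.3364145 ,  0.24444686,  1.10526418])}
top {'camera_matrix': array([[368.94563384,   0.        , 255.98926946],
       [  0.        , 368.94563384, 193.79887677],
       [  0.        ,   0.        ,   1.        ]]), 'rvec': array([ 2.19594965, -2.16259634,  0.10346282]), 'tvec': array([-0.04897328,  0.52012782,  1.18706962])}
wrist {'camera_matrix': array([[297.31863964,   0.        , 252.53165894],
       [  0.        , 297.31863964, 187.13536454],
       [  0.        ,   0.        ,   1.        ]]), 'T_tool_cam': array([[ 1.71731762e-04, -3.02987388e-01,  9.52994550e-01,
        -1.33651825e-01],
       [ 4.71990544e-04, -9.52994434e-01, -3.02987436e-01,
         7.66052284e-02],
       [ 9.99999874e-01,  5.01836983e-04, -2.06522307e-05,
         1.03541821e-03],
       [ 0.00000000e+00,  0.00000000e+00,  0.00000000e+00,
         1.00000000e+00]])}
```

View pics/scene0.png

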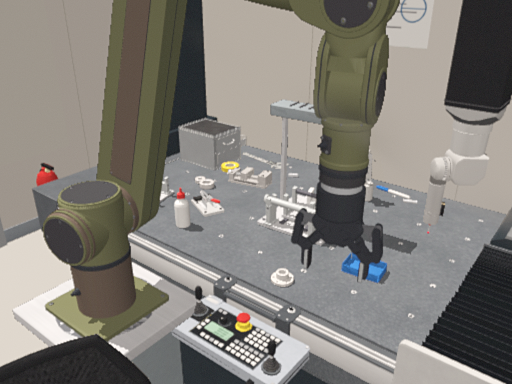

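View pics/top0.png

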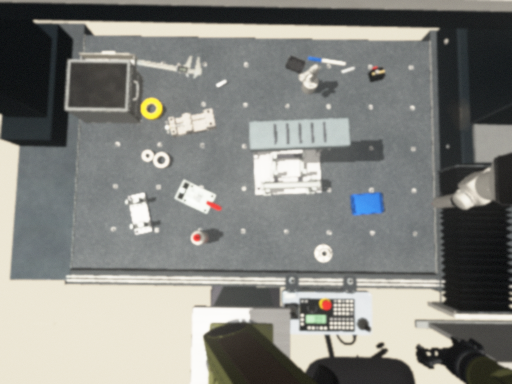

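View pics/wrist0.png

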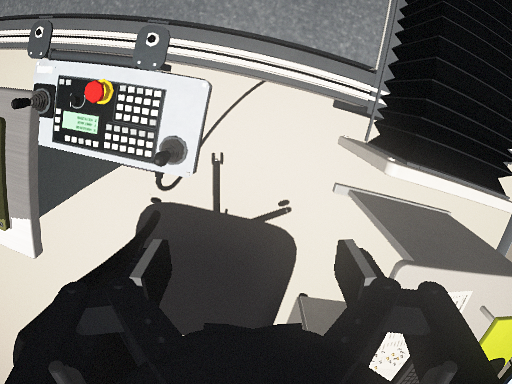

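The top view shows the lamp at (300,133), the bay at (287,172), the bottle at (198,237) and the flange at (323,253). The bar rest is probably at (140,213). I'll zoom in to check.

```bash
python3 - <<'E'
import cv2,numpy as np
im=cv2.imread("pics/top0.png")
a=cv2.resize(im[140:205,235:335],None,fx=7.5,fy=7.5,interpolation=cv2.INTER_CUBIC);cv2.imwrite("pics/t_bay.png",a)
a=cv2.resize(im[100:250,110:230],None,fx=4,fy=4,interpolation=cv2.INTER_CUBIC);cv2.imwrite("pics/t_rest.png",a)
im=cv2.imread("pics/scene0.png")
a=cv2.resize(im[140:260,130:340],None,fx=3.8,fy=3.8,interpolation=cv2.INTER_CUBIC);cv2.imwrite("pics/s_bay.png",a)
E
```

```text
(no output)
```

View pics/t_bay.png

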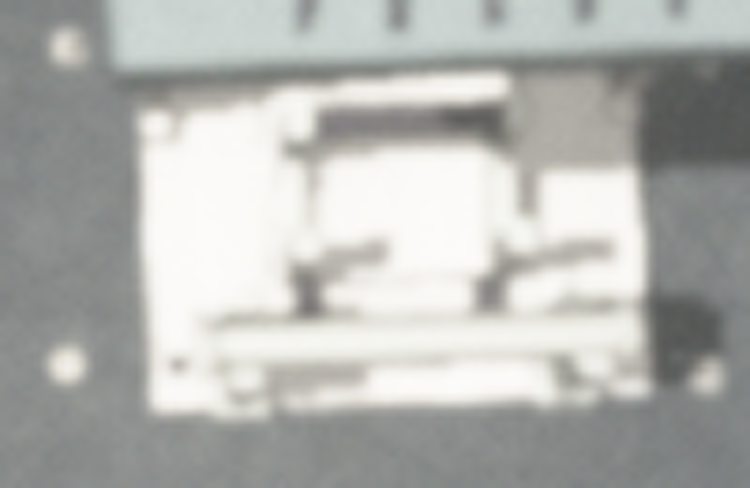

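View pics/t_rest.png

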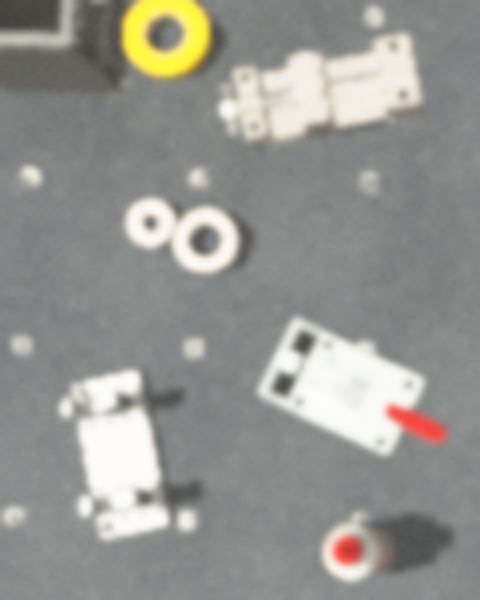

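View pics/s_bay.png

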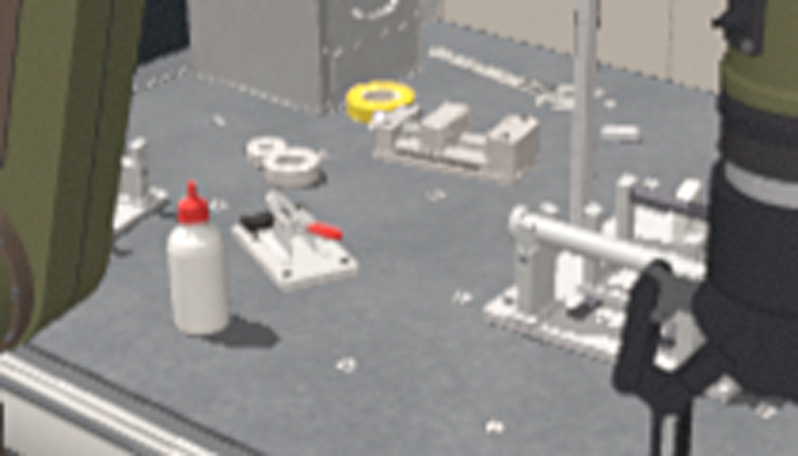

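```bash
cat > h.py <<'E'
import numpy as np,cv2
from scipy.spatial.transform import Rotation as R
from rig import monitor,cams,arm
def ray(cam,uv,pose=None):
    c=cams.get_calibration(cam);K=c["camera_matrix"]
    u,v=uv; x=(u-K[0,2])/K[0,0]; y=(v-K[1,2])/K[1,1]
    if cam=="wrist":
        r=np.hypot(x,y); d=np.array([np.sin(r)*x/r,np.sin(r)*y/r,np.cos(r)])
        T=pose@c["T_tool_cam"]; return T[:3,3],T[:3,:3]@d
    Rm=cv2.Rodrigues(c["rvec"])[0]; return -Rm.T@c["tvec"],Rm.T@np.array([x,y,1.])
def at(cam,uv,z,pose=None):
    o,d=ray(cam,uv,pose); return o+d*(z-o[2])/d[2]
def pose(s=None):
    s=s or monitor.sense();T=np.eye(4);T[:3,:3]=R.from_rotvec(s["orientation"]).as_matrix();T[:3,3]=s["ee_pos"];return T
def proj(cam,P,pose=None):
    P=np.atleast_2d(P).astype(float);c=cams.get_calibration(cam);K=c["camera_matrix"]
    if cam=="wrist":
        T=np.linalg.inv(pose@c["T_tool_cam"]); q=P@T[:3,:3].T+T[:3,3]
        th=np.arctan2(np.hypot(q[:,0],q[:,1]),q[:,2]); ph=np.arctan2(q[:,1],q[:,0])
        return np.c_[K[0,2]+K[0,0]*th*np.cos(ph),K[1,2]+K[1,1]*th*np.sin(ph)]
    return cv2.projectPoints(P,c["rvec"],c["tvec"],K,None)[0][:,0]
def frame(x,y,yaw):
    T=np.eye(4);T[:2,:2]=[[np.cos(yaw),-np.sin(yaw)],[np.sin(yaw),np.cos(yaw)]];T[:2,3]=x,y;return T
def tf(T,P): return np.atleast_2d(P)@T[:3,:3].T+T[:3,3]
E
python3 - <<'E'
from h import *
b=lambda x,y:(235+(x+.5)/7.5-.5,140+(y+.5)/7.5-.5)
r=lambda x,y:(110+(x+.5)/4-.5,100+(y+.5)/4-.5)
l,rr=at("top",b(212,345),.085),at("top",b(640,326),.085)
print("bar",l,rr,np.linalg.norm(l-rr))
l,rr=at("top",b(150,412),.012),at("top",b(650,395),.012)
print("base",l,rr,np.linalg.norm(l-rr))
l,rr=at("top",b(112,75),.33),at("top",b(750,50),.33); print("lamp",l,rr)
for p in [(76,383),(140,369),(168,525),(103,540)]: print(at("top",r(*p),.008))
print("bot",at("top",(197,238),.124),"fl",at("top",(323,253),.024))
E
```

```text
bar [ 0.54143895 -0.06159766  0.085     ] [ 0.55221361 -0.23976858  0.085     ] 0.17849641799943436
base [ 0.51940129 -0.03640001  0.012     ] [ 0.53039587 -0.25732693  0.012     ] 0.22120032604061582
lamp [ 0.60309583 -0.02151904  0.33      ] [ 0.61495183 -0.23206909  0.33      ]
[0.51032828 0.38060038 0.008     ]
[0.52279257 0.32821465 0.008     ]
[0.39452635 0.29992349 0.008     ]
[0.3814945  0.35264712 0.008     ]
bot [0.37732912 0.13284273 0.124     ] fl [ 0.33181543 -0.26072396  0.024     ]
```

```bash
cat >> h.py <<'E'
BAY=frame(0.547,-0.151,0.060); REST=frame(0.452,0.340,0.217)
def toolR(yaw,lean=0,flip=False):
    """tool x down leaning forward by lean(deg) toward heading yaw; tool z along heading (or opposite)"""
    l=np.radians(lean)
    h=np.array([np.cos(yaw),np.sin(yaw),0]);u=np.array([0,0,1.])
    x=np.sin(l)*h-np.cos(l)*u; z=np.cos(l)*h+np.sin(l)*u
    if flip: z=-z
    return np.c_[x,np.cross(z,x),z]
def delta(Rt,pt,T=None,grasp=False):
    T=pose() if T is None else T
    pt=np.array(pt,float)
    if grasp: pt=pt+0.011*Rt[:,0]
    d=T[:3,:3].T@(pt-T[:3,3])*100; w=np.degrees(R.from_matrix(T[:3,:3].T@Rt).as_rotvec())
    return np.round(np.r_[d,w],2)
E
python3 - <<'E'
from h import *
print(pose().round(3))
p=tf(BAY,[-.09,0,.24])[0]
for f in (0,1): print(delta(toolR(.06,0,f),p),delta(toolR(.217+np.pi/2,0,f),p))
E
```

```text
[[-0.     0.975  0.224  0.117]
 [ 0.001  0.224 -0.975 -0.511]
 [-1.    -0.    -0.002  0.239]
 [ 0.     0.     0.     1.   ]]
[-9.000e-02  4.106e+01 -2.697e+01 -8.050e+01 -7.000e-02 -6.000e-02] [-9.000e-02  4.106e+01 -2.697e+01 -1.795e+02 -0.000e+00 -1.400e-01]
[-9.000e-02  4.106e+01 -2.697e+01  9.950e+01 -6.000e-02  8.000e-02] [ -0.09  41.06 -26.97   0.5   -0.09   0.  ]
```

```bash
python3 -m handwheel '[[0.3,0,41,-27,-80.5,0,0],[0.3,0,41,-27,-80.5,0,0],[0.3,0,41,-27,-80.5,0,0],[0.3,0,41,-27,-80.5,0,0],[0.3,0,41,-27,-80.5,0,0],[0.3,0,41,-27,-80.5,0,0],[0.3,0,41,-27,-80.5,0,0],[0.3,0,41,-27,-80.5,0,0],[0.3,0,41,-27,-80.5,0,0],[0.3,0,41,-27,-80.5,0,0],[0.3,0,41,-27,-80.5,0,0],[0.3,0,41,-27,-80.5,0,0],[0.3,0,41,-27,-80.5,0,0]]'
python3 - <<'E'
from h import *
T=pose();s=monitor.sense();print(s["joint_pos"].round(3),T.round(3),abs(s["qvel"]).max())
np.save("T1.npy",T)
im=cams.get_image("wrist");cv2.imwrite("pics/w1.png",im[:,:,::-1])
print(delta(toolR(.06),tf(BAY,[-.09,0,.24])[0]))
E
```

```text
clock: 1.78
ee_pos: [0.4563, -0.1574, 0.2394]
orientation: [-0.046, 1.57, 0.046]
ft_force: [0.1, 0.1, 1.1]
finger_gap: 0.649
[-0.332  0.188 -0.234  1.149 -0.     1.18 ] [[ 0.    -0.058  0.998  0.456]
 [-0.     0.998  0.058 -0.157]
 [-1.    -0.     0.     0.239]
 [ 0.     0.     0.     1.   ]] 0.005809769245590786
[-0.06  0.08  0.09 -0.07  0.01  0.  ]
```

View pics/w1.png

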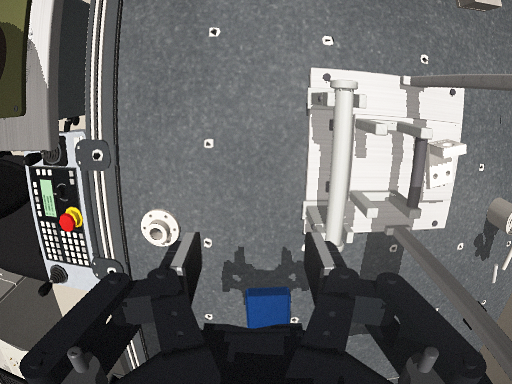

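The wrist view shows the whole bay: the bar runs from (344,84) to (334,245), the handle is at (418,165), and the lower edge of the base is near y=232. I'll overlay the model.

```bash
cat > ov.py <<'E'
from h import *
def seg(im,cam,T,P,Q,pose_,s,o,col):
    t=np.linspace(0,1,20)[:,None];X=tf(T,np.array(P)*(1-t)+np.array(Q)*t)
    q=((proj(cam,X,pose_)-o+.5)*s-.5)
    cv2.polylines(im,[np.round(q).astype(int)],False,col,1,cv2.LINE_AA)
def box(im,cam,T,lo,hi,p,s,o,col):
    x0,y0,z0=lo;x1,y1,z1=hi
    C=lambda i:[(x0,x1)[i&1],(y0,y1)[i>>1&1],(z0,z1)[i>>2&1]]
    for i in range(8):
        for b in (1,2,4):
            if not i&b: seg(im,cam,T,C(i),C(i|b),p,s,o,col)
def bay(im,cam,T,p,s,o,j=0):
    r=(0,0,255);g=(0,160,0);bl=(255,0,0)
    for sg in(1,-1):
        box(im,cam,T,[-.02,sg*.072-.007,.012],[.02,sg*.072+.007,.098],p,s,o,g)
    for y in(-.010,.010):
        pass
    for x,z in((-.01,.085),(.01,.085),(0,.095)): seg(im,cam,T,[x,-.091,z],[x,.091,z],p,s,o,r)
    seg(im,cam,T,[.095-j-.007,-.039,.09],[.095-j-.007,.039,.09],p,s,o,bl)
    seg(im,cam,T,[.095-j+.007,-.039,.09],[.095-j+.007,.039,.09],p,s,o,bl)
    for sg in(1,-1): box(im,cam,T,[.036-j,sg*.045-.006,.03],[.05-j,sg*.045+.006,.095],p,s,o,bl)
    for sg in(1,-1): seg(im,cam,T,[-.02,sg*.11,.012],[.1,sg*.11,.012],p,s,o,r)
def rest(im,cam,T,p,s,o):
    r=(0,0,255);g=(0,160,0)
    box(im,cam,T,[-.065,-.028,0],[.065,.028,.008],p,s,o,r)
    for sx in(1,-1):
        for sy in(1,-1):
            lo=sorted([sy*.013,sy*.021]);box(im,cam,T,[sx*.04-.007,lo[0],.045],[sx*.04+.007,lo[1],.065],p,s,o,g)
E
python3 - <<'E'
from ov import *
T=np.load("T1.npy");im=cv2.imread("pics/w1.png")
x0,y0,x1,y1=290,50,480,260;s=2.8
a=cv2.resize(im[y0:y1,x0:x1],None,fx=s,fy=s,interpolation=cv2.INTER_CUBIC);b=a.copy()
bay(b,"wrist",BAY,T,s,np.array([x0,y0]),0.0)
cv2.imwrite("pics/w1ov.png",b);cv2.imwrite("pics/w1z.png",a)
E
```

```text
(no output)
```

View pics/w1ov.png

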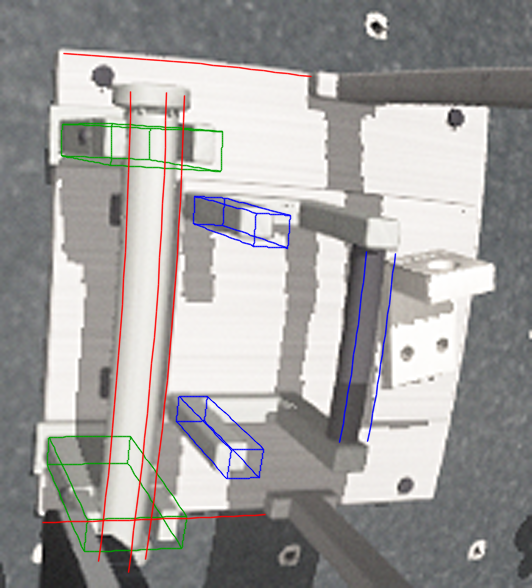

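View pics/w1z.png

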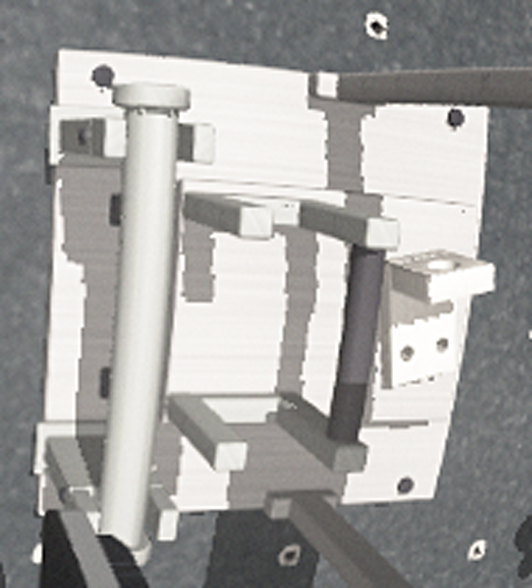

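```bash
python3 - <<'E'
from ov import *
from scipy.optimize import least_squares
T=np.load("T1.npy");s=2.8;o=np.array([290,50])
pts=[((.02,.079,.098),(214,124)),((.02,.065,.098),(213,163)),((.02,-.065,.098),(177,501)),
((-.014,.087,.085),(113,95)),((.014,.087,.085),(190,97)),
(('b0',.11,.012),(60,50)),(('b1',.11,.012),(487,108)),(('b1',-.11,.012),(432,500))]
mid=[((-.010,0,.085),117,300),((.010,0,.085),170,300)]  # placeholder
def f(v):
    B=frame(*v[:3]);r=[]
    for P,uv in pts:
        P=list(P)
        if P[0]=='b0':P[0]=v[3]
        if P[0]=='b1':P[0]=v[3]+.235
        r+=list(((proj("wrist",tf(B,[P]),T)[0]-o+.5)*s-.5)-uv)
    for sg,col,row in((-1,125,200),(1,178,200),(-1,110,400),(1,160,400)):
        # bar edge: x-residual at row
        Y=np.linspace(-.09,.09,60);
        c=proj("wrist",T[:3,3:4].T,T) 
        q=(proj("wrist",tf(B,np.c_[np.full(60,sg*.010),Y,np.full(60,.085)]),T)-o+.5)*s-.5
        i=np.argsort(q[:,1]);r.append(np.interp(row,q[i,1],q[i,0])-col)
    return np.array(r)
k=least_squares(f,[.547,-.151,.06,-.02],loss='soft_l1',f_scale=3)
print(k.x,f(k.x).round(1))
BAY=frame(*k.x[:3])
# handle: centre row 300 col (363)
a=at("wrist",((363+.5)/s-.5+290,(300+.5)/s-.5+50),.09,T);print("handle bay",np.linalg.inv(BAY)@np.r_[a,1])
for uv in ((271,238),(246,468)):
  a=at("wrist",((uv[0]+.5)/s-.5+290,(uv[1]+.5)/s-.5+50),.095,T);print("lug back",(np.linalg.inv(BAY)@np.r_[a,1]).round(4))
im=cv2.imread("pics/w1z.png");bay(im,"wrist",BAY,T,s,o,.004);cv2.imwrite("pics/w1ov2.png",im)
E
```

```text
[ 0.54445736 -0.14849389  0.05225781 -0.02031167] [ 3.7 -0.6  2.8  0.6  3.2  9.2  1.6 -1.3 -0.3  2.7 -1.7 -3.2  4.4 -3.8
  0.8  1.8 -3.4 -3.2 -2.1 -1.8]
handle bay [0.09142107 0.01775549 0.09       1.        ]
lug back [0.045  0.0399 0.095  1.    ]
lug back [ 0.0466 -0.0492  0.095   1.    ]
```

View pics/w1ov2.png

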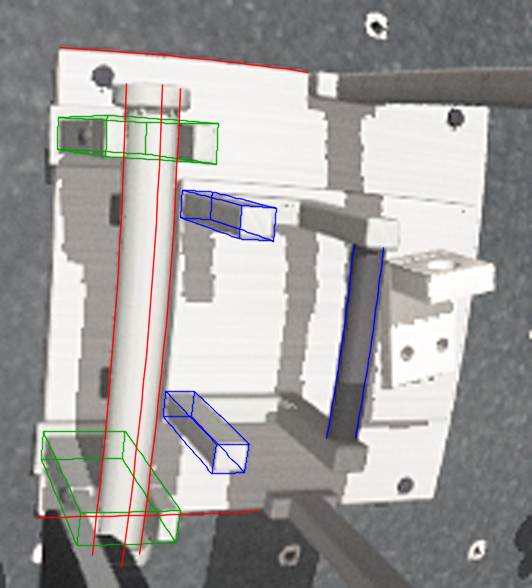

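```bash
sed -i 's/^BAY=.*/BAY=frame(0.5445,-0.1487,0.055); REST=frame(0.452,0.340,0.217)/' h.py
python3 - <<'E'
from h import *
for z in (.17,.085): print(delta(toolR(.055,20),tf(BAY,[0,0,z])[0],np.load("T1.npy"),grasp=True))
E
```

```text
[  7.98   0.36   9.24   0.19 -19.99  -0.03]
[ 16.48   0.36   9.23   0.19 -19.99  -0.03]
```

```bash
python3 -m handwheel '[[0.3,8,0.4,9.2,0.2,-20,0],[0.3,8,0.4,9.2,0.2,-20,0],[0.3,8,0.4,9.2,0.2,-20,0],[0.3,8,0.4,9.2,0.2,-20,0],[0.3,8,0.4,9.2,0.2,-20,0]]' 40
python3 - <<'E'
from h import *
T=pose();np.save("T2.npy",T)
im=cams.get_image("wrist");cv2.imwrite("pics/w2.png",im[:,:,::-1])
im=cams.get_image("scene");cv2.imwrite("pics/s2.png",cv2.resize(im[60:300,150:450,::-1],None,fx=2.5,fy=2.5))
print(T.round(4),delta(toolR(.055,20),tf(BAY,[0,0,.085])[0],T,grasp=True))
E
```

```text
clock: 2.45
ee_pos: [0.5488, -0.1477, 0.1603]
orientation: [-0.034, 1.221, 0.049]
ft_force: [0.1, 0.7, 0.2]
finger_gap: 0.649
[[ 3.421e-01 -5.620e-02  9.380e-01  5.488e-01]
 [ 1.930e-02  9.984e-01  5.280e-02 -1.477e-01]
 [-9.395e-01  1.000e-04  3.426e-01  1.603e-01]
 [ 0.000e+00  0.000e+00  0.000e+00  1.000e+00]] [ 8.02 -0.08 -2.99  0.07  0.04 -0.03]
```

View pics/w2.png

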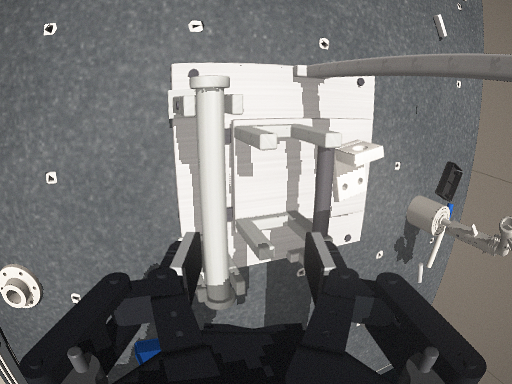

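View pics/s2.png

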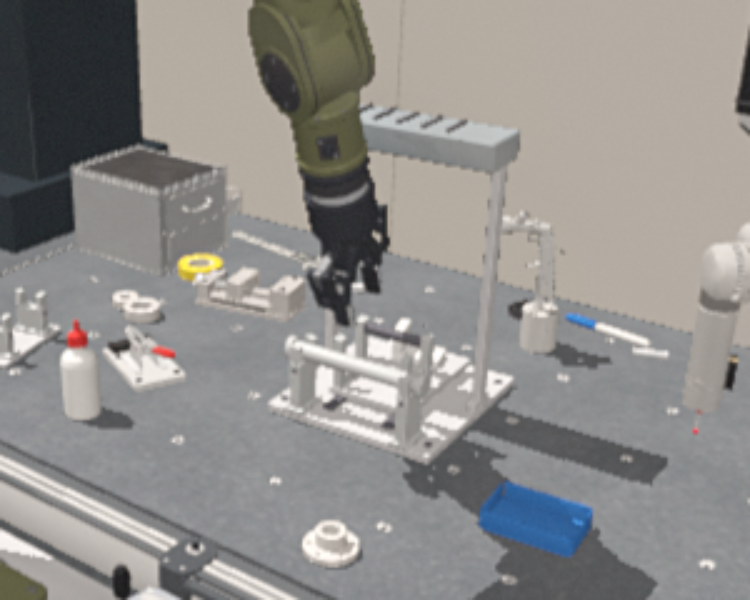

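The hand leans back clear of the lamp. In the wrist view the bar runs from (210,82) to (220,293). I'll check the model overlay from this pose.

```bash
python3 - <<'E'
from ov import *
T=np.load("T2.npy");im=cv2.imread("pics/w2.png");x0,y0,x1,y1=160,50,400,310;s=2.3
a=cv2.resize(im[y0:y1,x0:x1],None,fx=s,fy=s,interpolation=cv2.INTER_CUBIC)
bay(a,"wrist",BAY,T,s,np.array([x0,y0]),0.003);cv2.imwrite("pics/w2ov.png",a)
E
```

```text
(no output)
```

View pics/w2ov.png

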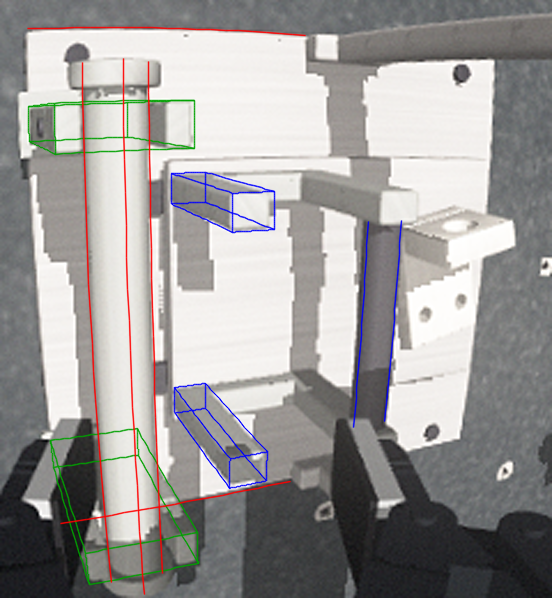

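```bash
python3 -m handwheel '[[0.3,3,0,-1.1,0,0,0],[0.3,5.5,0,-2.05,0,0,0],[0.3,7,-0.1,-2.6,0,0,0],[0.3,8,-0.1,-3,0,0,0],[0.3,8,-0.1,-3,0,0,0],[-0.4,8,-0.1,-3,0,0,0],[-0.8,8,-0.1,-3,0,0,0],[-1,8,-0.1,-3,0,0,0],[-1,8,-0.1,-3,0,0,0],[-1,8,-0.1,-3,0,0,0],[-1,8,-0.1,-3,0,0,0],[-1,8,-0.1,-3,0,0,0]]' 60
python3 - <<'E'
from h import *
s=monitor.sense();T=pose(s);print(s["ft_force"],s["finger_gap"]);np.save("T3.npy",T)
im=cams.get_image("wrist");cv2.imwrite("pics/w3.png",im[:,:,::-1])
print("grasp in bay",(np.linalg.inv(BAY)@(T@[-.011,0,0,1])).round(4), delta(toolR(.055,20),tf(BAY,[0,0,.165])[0],T,grasp=True))
E
```

```text
clock: 4.05
ee_pos: [0.5491, -0.1485, 0.0753]
orientation: [-0.035, 1.218, 0.049]
ft_force: [0.1, 0.6, 6.5]
finger_gap: 0.217
[0.07659993 0.56744795 6.50791941] 0.21698169113656937
grasp in bay [ 8.00e-04 -1.00e-04  8.56e-02  1.00e+00] [-7.48  0.01  2.66  0.1   0.2  -0.02]
```

View pics/w3.png

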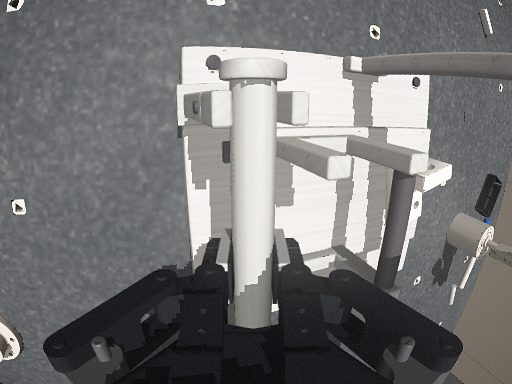

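```bash
python3 -m handwheel '[[-1,-0.95,0,0.34,0,0,0],[-1,-1.9,0,0.68,0,0,0],[-1,-3.8,0,1.35,0,0,0],[-1,-5.6,0,2,0,0,0],[-1,-7.5,0,2.7,0,0,0],[-1,-9.4,0,3.35,0,0,0],[-1,-9.4,0,3.35,0,0,0],[-1,-9.4,0,3.35,0,0,0]]'
python3 - <<'E'
from h import *
s=monitor.sense();T=pose(s);print(s["ft_force"],s["moment"],s["finger_gap"]);np.save("T4.npy",T)
im=cams.get_image("wrist");cv2.imwrite("pics/w4.png",im[:,:,::-1])
im=cams.get_image("scene");cv2.imwrite("pics/s4.png",cv2.resize(im[60:300,150:450,::-1],None,fx=2.5,fy=2.5))
print("grasp in bay",(np.linalg.inv(BAY)@(T@[-.011,0,0,1])).round(4),T[:3,3])
E
```

```text
clock: 5.1
ee_pos: [0.5455, -0.148, 0.1725]
orientation: [-0.033, 1.224, 0.05]
ft_force: [0.2, 0.3, -3.0]
finger_gap: 0.211
[ 0.19918215  0.33761043 -2.95285507] [-0.00642305  0.50106836 -0.0530414 ] 0.2114598997614803
grasp in bay [-2.700e-03  6.000e-04  1.829e-01  1.000e+00] [ 0.54549471 -0.14800663  0.17253909]
```

View pics/w4.png

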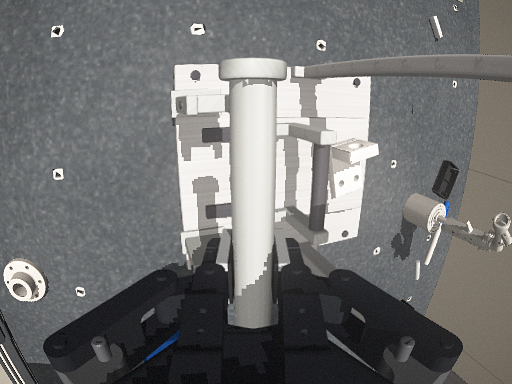

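View pics/s4.png

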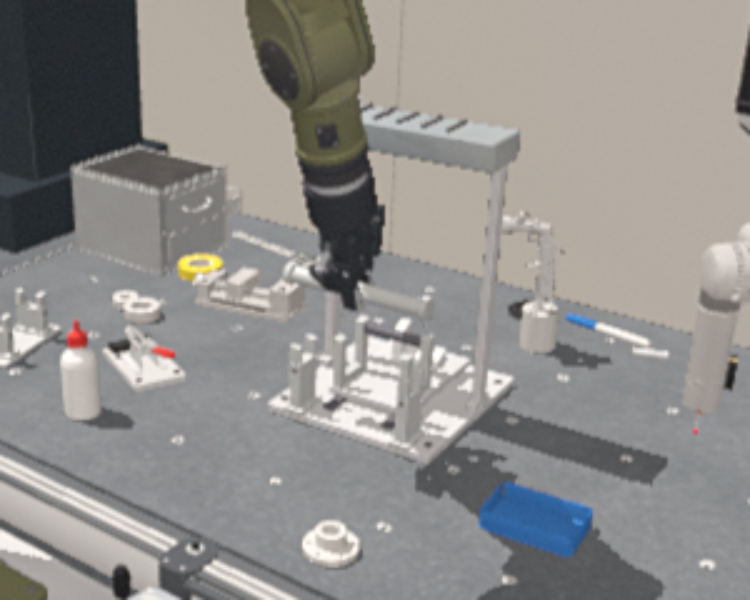

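Both ends are clear of the brackets and the bar is level. Next I retreat, then turn above the rest.

```bash
python3 - <<'E'
from h import *
T=np.load("T4.npy")
print(delta(toolR(.055,0),tf(BAY,[-.13,0,.24])[0],T,grasp=True))
print(delta(toolR(.217+np.pi/2,0),[.452,.34,.20],frame(0,0,0)@np.block([[toolR(.055),np.r_[tf(BAY,[-.13,0,.229])[0]][:,None]],[np.zeros((1,3)),np.ones((1,1))]]),grasp=True))
E
```

```text
[ -9.76  -0.04 -10.41   0.07  19.86  -0.09]
[  4.    49.3    6.45 -99.28  -0.    -0.  ]
```

```bash
python3 -m handwheel '[[-1,-2,0,-2,0,4,0],[-1,-4,0,-4,0,8,0],[-1,-6,0,-6.2,0,12,0],[-1,-8,0,-8.4,0,16,0],[-1,-9.8,0,-10.4,0,20,0],[-1,-9.8,0,-10.4,0,20,0],[-1,-9.8,0,-10.4,0,20,0]]' 80
python3 - <<'E'
from h import *
T=pose();print(T.round(3));print(delta(toolR(.217+np.pi/2,0),[.452,.34,.22],T,grasp=True))
E
```

```text
clock: 6.08
ee_pos: [0.4164, -0.1557, 0.2294]
orientation: [-0.044, 1.569, 0.045]
ft_force: [-0.4, 0.0, -2.7]
finger_gap: 0.21
[[ 0.001 -0.057  0.998  0.416]
 [ 0.001  0.998  0.057 -0.156]
 [-1.     0.001  0.001  0.229]
 [ 0.     0.     0.     1.   ]]
[ 2.090e+00  4.929e+01  6.360e+00 -9.919e+01  9.000e-02  2.000e-02]
```

```bash
python3 -m handwheel '[[-1,0,4,0.5,-8,0,0],[-1,0,8.2,1.1,-16.5,0,0],[-1,0,12.3,1.6,-25,0,0],[-1,0,16.4,2.1,-33,0,0],[-1,0,20.5,2.6,-41,0,0],[-1,0,24.6,3.2,-49.5,0,0],[-1,0,28.7,3.7,-58,0,0],[-1,0,32.8,4.2,-66,0,0],[-1,0,37,4.8,-74.5,0,0],[-1,0,41,5.3,-83,0,0],[-1,0,45.2,5.8,-91,0,0],[-1,0,49.3,6.4,-99.2,0,0],[-1,0,49.3,6.4,-99.2,0,0],[-1,0,49.3,6.4,-99.2,0,0],[-1,0,49.3,6.4,-99.2,0,0]]'
python3 - <<'E'
from ov import *
T=pose();np.save("T5.npy",T);print(monitor.sense()["joint_pos"].round(2))
im=np.ascontiguousarray(cams.get_image("wrist")[:,:,::-1]);cv2.imwrite("pics/w5.png",im)
t=np.ascontiguousarray(cams.get_image("top")[:,:,::-1]);cv2.imwrite("pics/t5.png",t)
rest(im,"wrist",REST,T,1,np.zeros(2));cv2.imwrite("pics/w5ov.png",cv2.resize(im,None,fx=1.5,fy=1.5))
print(delta(toolR(.217+np.pi/2,0),[.452,.34,.20],T,grasp=True))
E
```

```text
clock: 7.95
ee_pos: [0.4516, 0.3391, 0.2302]
orientation: [-1.366, 1.1, 1.367]
ft_force: [-0.5, -0.1, -2.6]
finger_gap: 0.206
[ 0.64  0.33 -0.06  1.18  0.    0.43]
[ 4.12 -0.06  0.08 -0.07  0.01 -0.04]
```

View pics/w5ov.png

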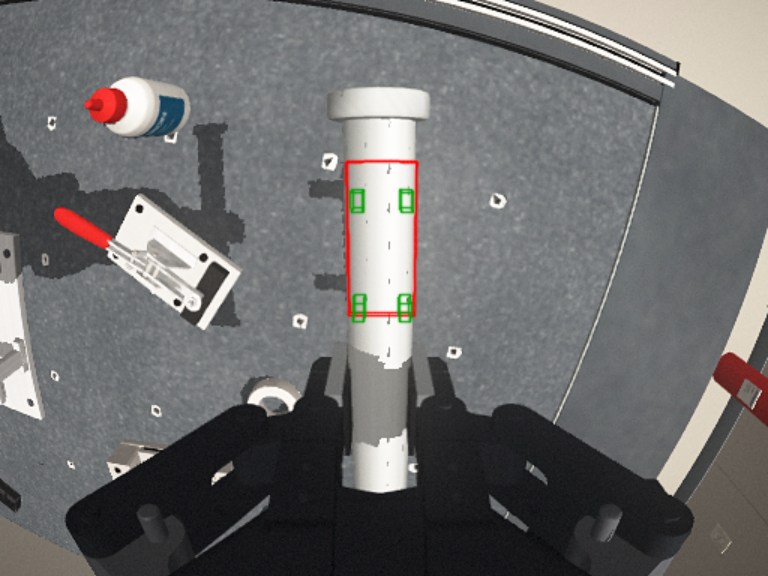

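View pics/w5.png

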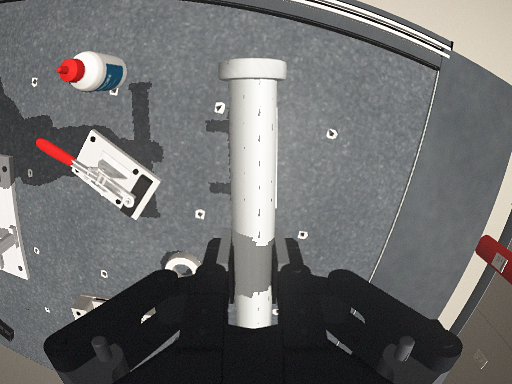

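The bar hides the rest from here, so I'll shift sideways 9 cm to look.

```bash
python3 -m handwheel '[[-1,0,0,-4,0,0,0],[-1,0,0,-9,0,0,0],[-1,0,0,-9,0,0,0],[-1,0,0,-9,0,0,0]]'
python3 - <<'E'
from ov import *
T=pose();np.save("T6.npy",T)
im=np.ascontiguousarray(cams.get_image("wrist")[:,:,::-1]);cv2.imwrite("pics/w6.png",im)
o=np.array([250,60]);a=cv2.resize(im[60:320,250:450],None,fx=2.3,fy=2.3,interpolation=cv2.INTER_CUBIC);cv2.imwrite("pics/w6z.png",a)
rest(a,"wrist",REST,T,2.3,o);cv2.imwrite("pics/w6ov.png",a)
E
```

```text
clock: 8.55
ee_pos: [0.4714, 0.2518, 0.2308]
orientation: [-1.365, 1.098, 1.366]
ft_force: [0.4, -0.4, -3.0]
finger_gap: 0.209
```

View pics/w6ov.png

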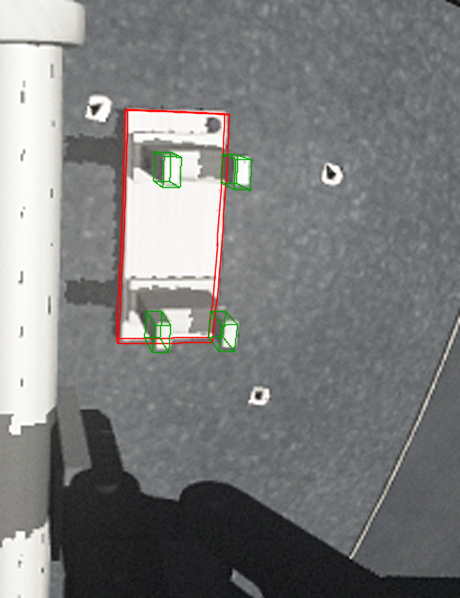

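View pics/w6z.png

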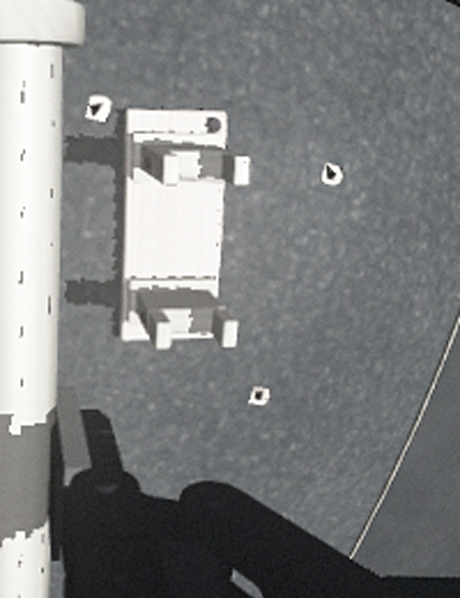

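```bash
python3 - <<'E'
from ov import *
from scipy.optimize import least_squares
T=np.load("T6.npy");s=2.3;o=np.array([250,60])
pts=[((-.033,.021,.065),(249.5,184.5)),((-.033,-.013,.065),(178.5,184)),((.047,.021,.065),(237.5,347)),((.047,-.013,.065),(171,348)),
((-.065,-.028,.008),(127,109)),((-.065,.028,.008),(228,111))]
f=lambda v:np.concatenate([((proj("wrist",tf(frame(*v),[P]),T)[0]-o+.5)*s-.5)-uv for P,uv in pts])
k=least_squares(f,[.452,.34,.217],loss='soft_l1',f_scale=2);print(k.x,f(k.x).round(1))
a=cv2.imread("pics/w6z.png");rest(a,"wrist",frame(*k.x),T,s,o);cv2.imwrite("pics/w6ov2.png",a)
# bar axis in same picture: collar left/right edges & centre
print("bar model end px:",(proj("wrist",(T@np.array([[-.011,.091,0,1],[-.011,0.083,.014,1]]).T).T[:,:3],T)-o)*s)
yaw=k.x[2]
for z in(.12,.056,.054): print(delta(toolR(yaw+np.pi/2,0),[*k.x[:2],z],T,grasp=True))
E
```

```text
[0.45021301 0.3401596  0.23580183] [ 0.2  0.6  1.   0.2 -0.4 -0.   0.1  1.4 -1.  -1.5 -0.  -0.9]
bar model end px: [[11.6891911  12.43319669]
 [90.78243113 58.02382148]]
[12.19  0.19  9.07 -1.16  0.08  0.05]
[18.59  0.2   9.06 -1.16  0.08  0.05]
[18.79  0.2   9.06 -1.16  0.08  0.05]
```

View pics/w6ov2.png

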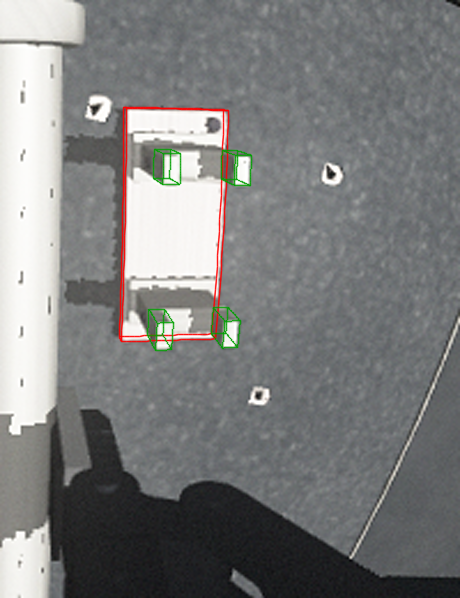

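```bash
python3 - <<'E'
from ov import *
T=np.load("T6.npy");im=cv2.imread("pics/w6.png")
a=cv2.resize(im[40:340,190:320],None,fx=2.6,fy=2.6,interpolation=cv2.INTER_CUBIC)
o=np.array([190,40])
for off in(0,):
  for z in(-.01,.01):
    P=(T@np.array([[-.011+off,y,z,1] for y in np.linspace(-.02,.091,20)]).T).T[:,:3]
    cv2.polylines(a,[((proj("wrist",P,T)-o)*2.6).round().astype(int)],False,(0,0,255),1)
cv2.imwrite("pics/w6bar.png",a)
E
```

```text
(no output)
```

View pics/w6bar.png

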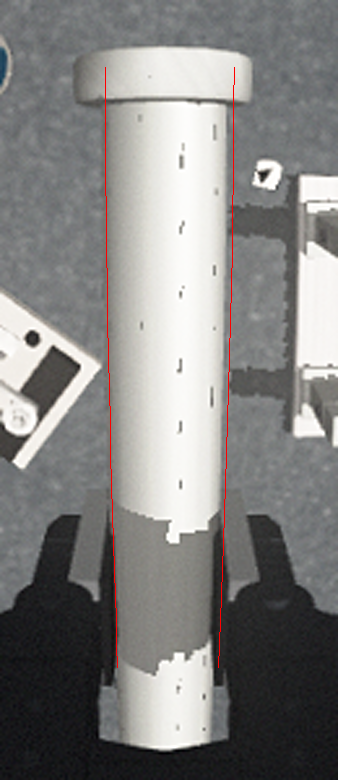

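```bash
python3 -m handwheel '[[-1,0,0.1,4,-0.5,0,0],[-1,0,0.2,8,-1.2,0,0],[-1,3,0.2,9.1,-1.2,0,0],[-1,7,0.2,9.1,-1.2,0,0],[-1,11,0.2,9.1,-1.2,0,0],[-1,14,0.2,9.1,-1.2,0,0],[-1,15,0.2,9.1,-1.2,0,0],[-1,15,0.2,9.1,-1.2,0,0],[-1,15,0.2,9.1,-1.2,0,0]]'
python3 - <<'E'
from ov import *
s=monitor.sense();print(s["ft_force"]);T=pose(s);np.save("T7.npy",T)
im=np.ascontiguousarray(cams.get_image("wrist")[:,:,::-1]);cv2.imwrite("pics/w7.png",im)
a=cv2.resize(im[20:340,150:370],None,fx=1.8,fy=1.8);rest(a,"wrist",frame(.4502,.3402,.236),T,1.8,np.array([150,20]));cv2.imwrite("pics/w7ov.png",a)
t=cams.get_image("scene")[:,:,::-1];cv2.imwrite("pics/s7.png",cv2.resize(t[120:270,60:260],None,fx=3.5,fy=3.5))
t=cams.get_image("top")[:,:,::-1];cv2.imwrite("pics/t7.png",cv2.resize(t[160:260,90:220],None,fx=5,fy=5))
print(delta(toolR(.236+np.pi/2,0),[.4502,.3402,.056],T,grasp=True))
E
```

```text
clock: 9.72
ee_pos: [0.4507, 0.3418, 0.082]
orientation: [-1.382, 1.083, 1.382]
ft_force: [0.1, -0.4, -2.8]
finger_gap: 0.205
[ 0.12914989 -0.35626744 -2.79315454]
[ 3.7   0.1  -0.15  0.14  0.1   0.16]
```

View pics/w7ov.png

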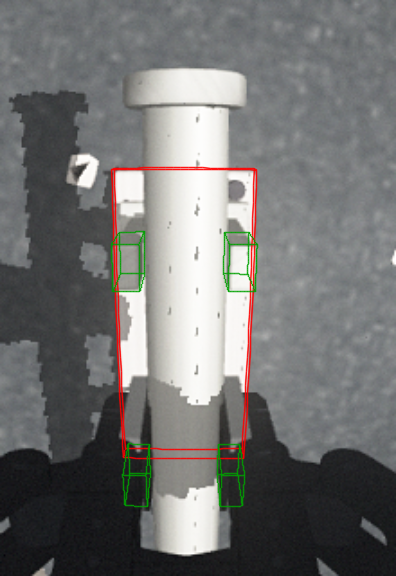

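View pics/s7.png

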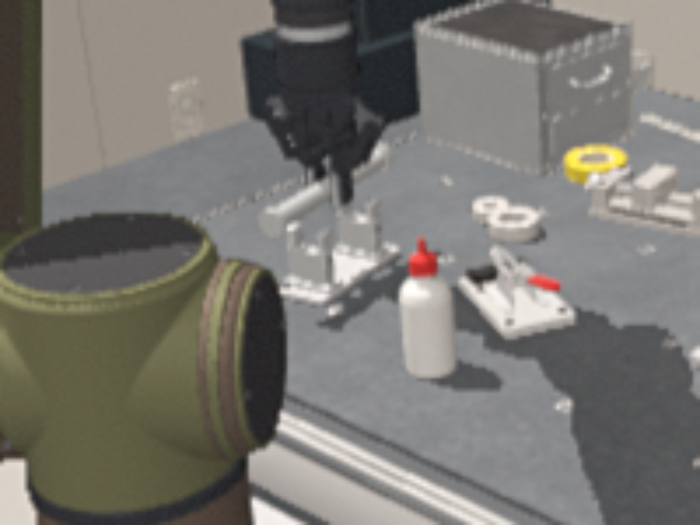

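View pics/t7.png

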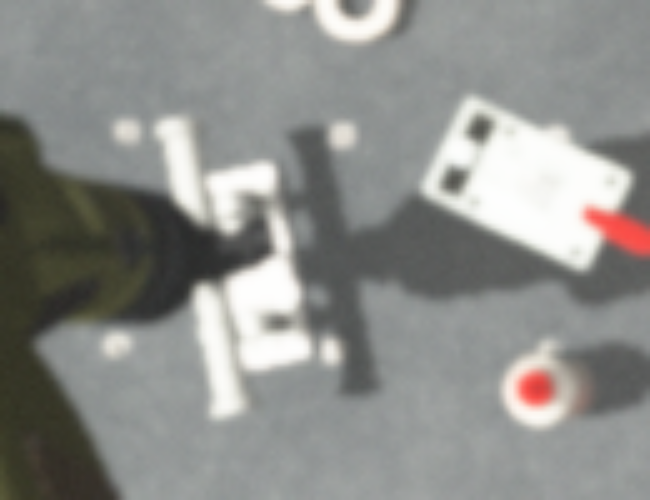

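```bash
python3 -m handwheel '[[-1,1,0.1,-0.1,0,0,0],[-1,1.8,0.1,-0.1,0,0,0],[-1,2.4,0.1,-0.1,0,0,0],[-1,2.8,0.1,-0.1,0,0,0],[-1,3.1,0.1,-0.1,0,0,0],[-1,3.1,0.1,-0.1,0,0,0]]'
python3 -m handwheel '[[-1,0.15,0,0,0,0,0],[-1,0.3,0,0,0,0,0],[-1,0.3,0,0,0,0,0]]'
python3 - <<'E'
from ov import *
s=monitor.sense();print(s["ft_force"],s["moment"]);T=pose(s);np.save("T8.npy",T)
t=cams.get_image("scene")[:,:,::-1];cv2.imwrite("pics/s8.png",cv2.resize(t[120:270,60:260],None,fx=3.5,fy=3.5))
print(delta(toolR(.236+np.pi/2,0),[.4502,.3402,.055],T,grasp=True))
E
```

```text
clock: 10.62
ee_pos: [0.4488, 0.3394, 0.0493]
orientation: [-1.382, 1.087, 1.383]
ft_force: [0.5, -0.1, -2.5]
finger_gap: 0.208
clock: 11.0
ee_pos: [0.4488, 0.3395, 0.0464]
orientation: [-1.382, 1.087, 1.383]
ft_force: [-0.5, 0.7, -3.6]
finger_gap: 0.206
[-0.47557925  0.69681665 -3.6011042 ] [-0.03311759 -0.02117915 -0.00400641]
[ 0.24 -0.15  0.04  0.12  0.03  0.  ]
```

View pics/s8.png

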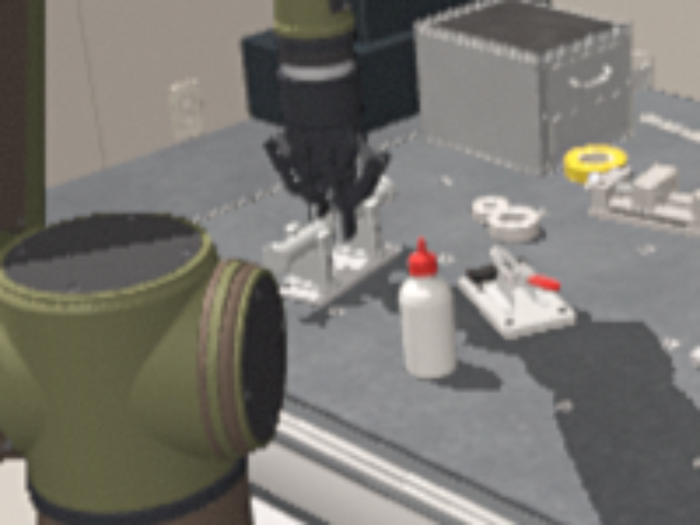

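Bar is between the saddle walls, with no contact yet. Going down a bit further.

```bash
python3 -m handwheel '[[-1,0.15,0,0,0,0,0],[-1,0.25,0,0,0,0,0],[-1,0.25,0,0,0,0,0]]'
```

```text
clock: 11.42
ee_pos: [0.4491, 0.3396, 0.0448]
orientation: [-1.382, 1.086, 1.382]
ft_force: [-1.4, -1.1, 4.8]
finger_gap: 0.204
```

```bash
python3 -m handwheel '[[-0.4,0,0,0,0,0,0],[-0.2,0,0,0,0,0,0],[0,0,0,0,0,0,0],[0.2,0,0,0,0,0,0],[0.2,0,0,0,0,0,0],[0.2,0,0,0,0,0,0],[0.2,-2,0,0,0,0,0],[0.2,-5,0,0,0,0,0],[0.2,-10,0,0,0,0,0],[0.2,-16,0,0,0,0,0],[0.2,-20,0,0,0,0,0],[0.2,-20,0,0,0,0,0],[0.2,-20,0,0,0,0,0]]'
python3 - <<'E'
from ov import *
s=monitor.sense();print(s["ft_force"]);T=pose(s);np.save("T9.npy",T);print(T.round(3))
im=np.ascontiguousarray(cams.get_image("wrist")[:,:,::-1]);cv2.imwrite("pics/w9.png",im)
RB=frame(.4502,.3402,.236)
a=cv2.resize(im[20:340,170:350],None,fx=1.8,fy=1.8);rest(a,"wrist",RB,T,1.8,np.array([170,20]))
for x,z in((-.01,.055),(.01,.055)): seg(a,"wrist",RB,[-.091,x,z],[.091,x,z],T,1.8,np.array([170,20]),(255,0,255))
cv2.imwrite("pics/w9ov.png",a)
t=cams.get_image("scene")[:,:,::-1];cv2.imwrite("pics/s9.png",cv2.resize(t[120:270,60:260],None,fx=3.5,fy=3.5))
E
```

```text
clock: 13.05
ee_pos: [0.4486, 0.3391, 0.2433]
orientation: [-1.382, 1.088, 1.383]
ft_force: [-0.2, -0.1, -1.1]
finger_gap: 0.6
[-0.17102707 -0.12258786 -1.05242502]
[[-0.001 -0.972 -0.236  0.449]
 [ 0.    -0.236  0.972  0.339]
 [-1.     0.001  0.     0.243]
 [ 0.     0.     0.     1.   ]]
```

View pics/w9ov.png

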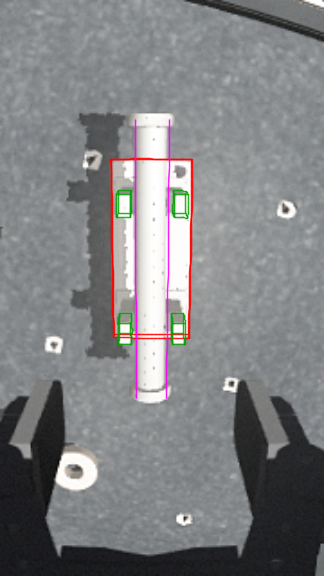

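View pics/s9.png

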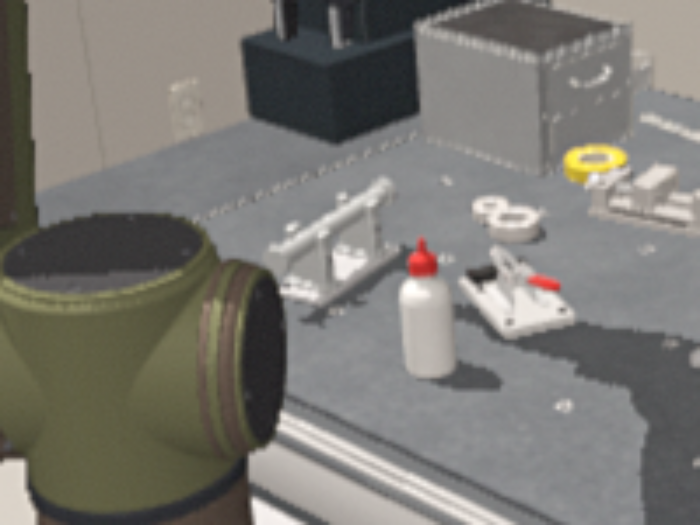

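The bar lies seated and centred, matching the model lines within about 1 mm. Next is the handle.

```bash
python3 - <<'E'
from h import *
T=np.load("T9.npy")
d=delta(toolR(.055,0),tf(BAY,[-.13,0,.24])[0],T,grasp=False);print(d)
E
```

```text
[ 3.3000e-01  1.4960e+01 -4.7300e+01  1.0049e+02 -3.0000e-02 -4.0000e-02]
```

```bash
python3 -m handwheel '[[-0.3,0,1.2,-4,8.4,0,0],[-0.3,0,2.5,-7.9,16.8,0,0],[-0.3,0,3.7,-11.8,25.1,0,0],[-0.3,0,5,-15.8,33.5,0,0],[-0.3,0,6.2,-19.7,41.9,0,0],[-0.3,0,7.5,-23.6,50.2,0,0],[-0.3,0,8.7,-27.6,58.6,0,0],[-0.3,0,10,-31.5,67,0,0],[-0.3,0,11.2,-35.5,75.4,0,0],[-0.3,0,12.5,-39.4,83.7,0,0],[-0.3,0,13.7,-43.4,92,0,0],[-0.3,0,15,-47.3,100.5,0,0],[-0.3,0,15,-47.3,100.5,0,0],[-0.3,0,15,-47.3,100.5,0,0]]' 40
python3 - <<'E'
from h import *
T=pose();print(T.round(3));print(delta(toolR(.055,40),tf(BAY,[.092-.077,0,.09+.092])[0],T,grasp=True))
E
```

```text
clock: 14.9
ee_pos: [0.4139, -0.1551, 0.2426]
orientation: [-0.042, 1.573, 0.045]
ft_force: [0.3, 0.4, 0.2]
finger_gap: 0.347
[[-0.002 -0.055  0.998  0.414]
 [ 0.002  0.998  0.055 -0.155]
 [-1.     0.002 -0.002  0.243]
 [ 0.     0.     0.     1.   ]]
[ 6.870e+00 -1.000e-01  1.530e+01 -2.000e-02 -4.013e+01 -1.300e-01]
```

```bash
python3 -m handwheel '[[-0.3,0,0,1,0,-10,0],[-0.3,1,0,4,0,-20,0],[-0.3,2.5,0,8,0,-30,0],[-0.3,5,-0.1,12,0,-40,0],[-0.3,6.9,-0.1,15.3,0,-40,0],[-0.3,6.9,-0.1,15.3,0,-40,0],[-0.3,6.9,-0.1,15.3,0,-40,0]]'
python3 - <<'E'
from ov import *
s=monitor.sense();T=pose(s);np.save("T10.npy",T);print(s["joint_pos"].round(2))
im=np.ascontiguousarray(cams.get_image("wrist")[:,:,::-1]);cv2.imwrite("pics/w10.png",im)
o=np.array([130,50]);a=cv2.resize(im[50:330,130:400],None,fx=2.1,fy=2.1,interpolation=cv2.INTER_CUBIC);bay(a,"wrist",BAY,T,2.1,o,.003)
cv2.imwrite("pics/w10ov.png",a)
t=cams.get_image("scene")[:,:,::-1];cv2.imwrite("pics/s10.png",cv2.resize(t[60:300,150:450],None,fx=2.5,fy=2.5))
print(delta(toolR(.055,40),tf(BAY,[.092,0,.09])[0],T,grasp=True))
E
```

```text
clock: 15.78
ee_pos: [0.567, -0.1467, 0.1741]
orientation: [-0.024, 0.874, 0.054]
ft_force: [-0.4, 0.4, 0.3]
finger_gap: 0.351
[-0.41  0.08 -0.84  0.    0.29  1.2 ]
[12.   -0.1  -0.07  0.04 -0.11 -0.14]
```

View pics/w10ov.png

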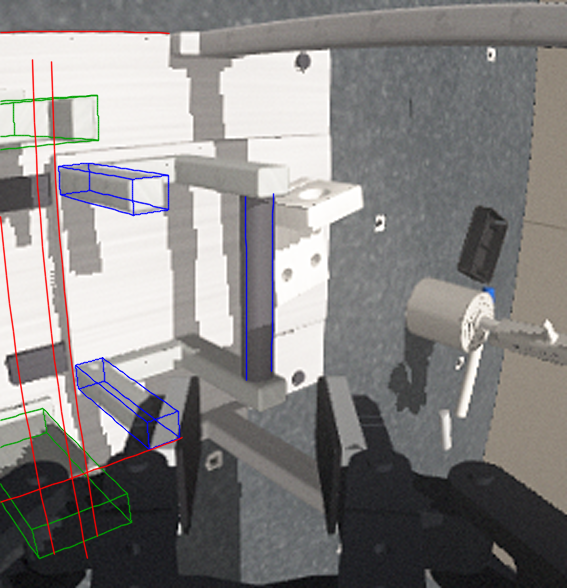

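View pics/s10.png

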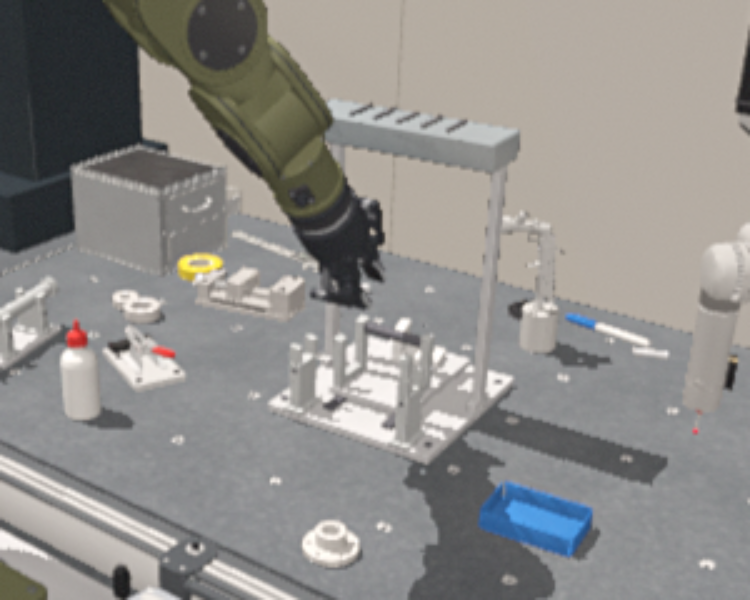

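```bash
python3 - <<'E'
from h import *
im=cv2.imread("pics/w10.png");
T1,T2,T10=[np.load(f"T{i}.npy") for i in(1,2,10)]
def tri(obs):
    A=np.zeros((3,3));b=np.zeros(3)
    for T,uv in obs:
        o,d=ray("wrist",uv,T);d/=np.linalg.norm(d);M=np.eye(3)-np.outer(d,d);A+=M;b+=M@o
    X=np.linalg.solve(A,b);return (np.linalg.inv(BAY)@np.r_[X,1])[:3].round(4)
z1=lambda x,y:(T1,(290+x/2.8,50+y/2.8));z2=lambda x,y:(T2,(160+x/2.3,50+y/2.3));z3=lambda x,y:(T10,(130+x/2.1,50+y/2.1))
print("outer far",tri([z1(494,266),z2(515,238),z3(362,185)]))
print("hole",tri([z1(443,263),z2(462,222),z3(313,193)]))
for a in (z1,z2,z3):0
print("plate holes",tri([z1(407,352),z2(426,314),z3(287,275)]),tri([z1(442,345),z2(461,300),z3(316,260)]))
E
python3 - <<'E'
import cv2
im=cv2.imread("pics/w10.png")
cv2.imwrite("pics/w10b.png",cv2.resize(im[120:250,230:320],None,fx=5,fy=5,interpolation=cv2.INTER_CUBIC)[:600])
E
```

```text
outer far [0.1628 0.0329 0.0846]
hole [0.1588 0.0292 0.0539]
plate holes [ 0.1545 -0.017   0.0397] [ 0.1779 -0.0131  0.0378]
```

View pics/w10b.png

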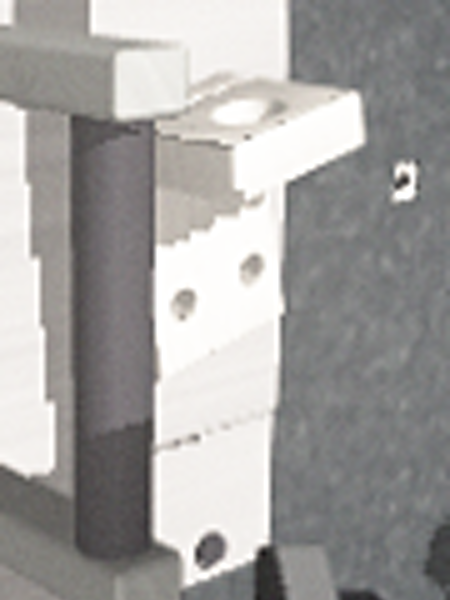

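The handle sits on the model lines, and the L bracket is about 50 mm behind it. Moving in along the tool axis and pinching.

```bash
python3 -m handwheel '[[-0.3,3,0,0,0,0,0],[-0.3,6,0,-0.1,0,0,0],[-0.3,8.5,-0.1,-0.1,0,0,0],[-0.3,10.5,-0.1,-0.1,0,0,0],[-0.3,11.7,-0.1,-0.1,0,0,0],[-0.3,11.7,-0.1,-0.1,0,0,0]]'
python3 - <<'E'
from ov import *
s=monitor.sense();T=pose(s);np.save("T11.npy",T);print(s["ft_force"],(np.linalg.inv(BAY)@(T@[-.011,0,0,1])).round(4))
im=np.ascontiguousarray(cams.get_image("wrist")[:,:,::-1]);cv2.imwrite("pics/w11.png",im)
t=cams.get_image("scene")[:,:,::-1];cv2.imwrite("pics/s11.png",cv2.resize(t[60:300,150:450],None,fx=2.5,fy=2.5))
E
```

```text
clock: 16.62
ee_pos: [0.6421, -0.145, 0.0845]
orientation: [-0.024, 0.872, 0.052]
ft_force: [-0.3, -0.3, -0.3]
finger_gap: 0.353
[-0.2568781  -0.28430505 -0.27836895] [ 0.0906 -0.0017  0.093   1.    ]
```

View pics/w11.png

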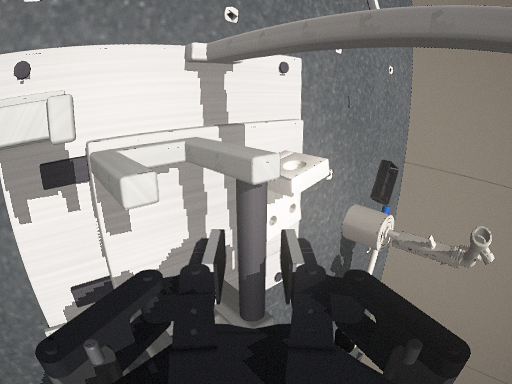

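View pics/s11.png

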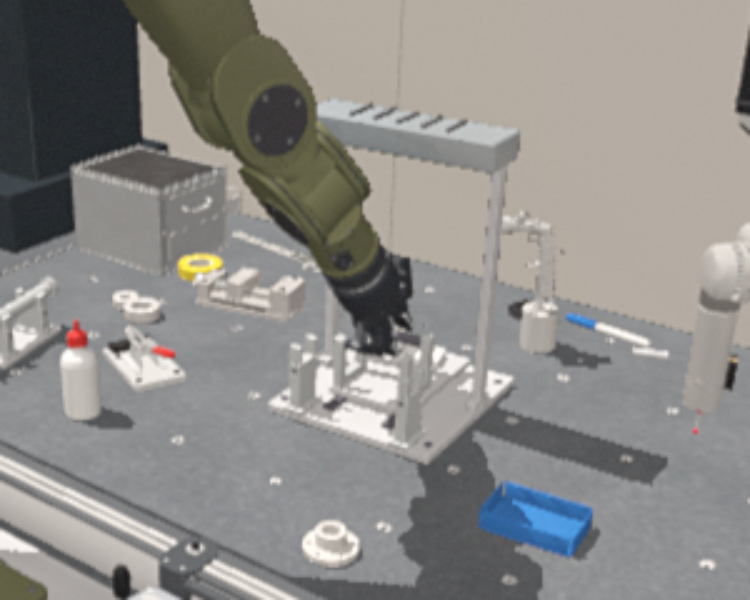

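```bash
python3 -m handwheel '[[-1,0,0,0,0,0,0],[-1,0,0,0,0,0,0],[-1,0,0,0,0,0,0],[-1,0,0,0,0,0,0],[-1,0,0,0,0,0,0]]' 40
python3 - <<'E'
from h import *
T=pose();np.save("T12.npy",T)
print((np.linalg.inv(BAY)@(T@[-.011,0,0,1])).round(4))
for d in (.03,.06,.09,.11,.115): print(np.round(T[:3,:3].T@(BAY[:3,:3]@[-d,0,0])*100,2))
E
```

```text
clock: 17.35
ee_pos: [0.6424, -0.1452, 0.0851]
orientation: [-0.024, 0.871, 0.051]
ft_force: [-2.8, 0.2, 4.5]
finger_gap: 0.147
[ 0.0909 -0.0019  0.0935  1.    ]
[-1.93 -0.   -2.3 ]
[-3.86 -0.   -4.59]
[-5.79 -0.   -6.89]
[-7.08 -0.   -8.42]
[-7.4 -0.  -8.8]
```

```bash
python3 -m handwheel '[[-1,-0.64,0,-0.77,0,0,0],[-1,-1.29,0,-1.53,0,0,0],[-1,-1.93,0,-2.3,0,0,0],[-1,-2.57,0,-3.06,0,0,0],[-1,-3.22,0,-3.83,0,0,0],[-1,-3.86,0,-4.59,0,0,0],[-1,-4.5,0,-5.36,0,0,0],[-1,-5.15,0,-6.13,0,0,0],[-1,-5.79,0,-6.89,0,0,0],[-1,-6.43,0,-7.65,0,0,0],[-1,-7.08,0,-8.42,0,0,0],[-1,-7.08,0,-8.42,0,0,0]]'
python3 - <<'E'
from h import *
s=monitor.sense();T=pose(s)
print(s["ft_force"],s["finger_gap"],(np.linalg.inv(BAY)@(T@[-.011,0,0,1])).round(4))
E
```

```text
clock: 18.85
ee_pos: [0.5313, -0.1516, 0.085]
orientation: [-0.024, 0.872, 0.05]
ft_force: [-1.7, -1.8, 9.2]
finger_gap: 0.149
[-1.74001429 -1.7797008   9.21588534] 0.1491583538063482 [-0.0204 -0.0021  0.0935  1.    ]
```

```bash
python3 -m handwheel '[[-1,-0.19,0,-0.23,0,0,0],[-1,-0.32,0,-0.38,0,0,0],[-1,-0.45,0,-0.54,0,0,0],[-1,-0.45,0,-0.54,0,0,0]]'
python3 - <<'E'
from h import *
s=monitor.sense();T=pose(s)
print(s["ft_force"],s["finger_gap"],(np.linalg.inv(BAY)@(T@[-.011,0,0,1])).round(4))
E
```

```text
clock: 19.35
ee_pos: [0.5249, -0.1519, 0.085]
orientation: [-0.024, 0.871, 0.051]
ft_force: [0.6, -1.9, 8.0]
finger_gap: 0.149
[ 0.60008689 -1.93442814  7.98708277] 0.14877204809874392 [-0.0268 -0.0021  0.0934  1.    ]
```

```bash
python3 -m handwheel '[[-1,-0.13,0,-0.15,0,0,0],[-1,-0.26,0,-0.3,0,0,0],[-1,-0.26,0,-0.3,0,0,0]]'
python3 - <<'E'
from h import *
s=monitor.sense();T=pose(s);np.save("T13.npy",T)
print(s["ft_force"],s["finger_gap"],(np.linalg.inv(BAY)@(T@[-.011,0,0,1])).round(4))
im=cams.get_image("wrist");cv2.imwrite("pics/w13.png",im[:,:,::-1])
E
```

```text
clock: 19.73
ee_pos: [0.5244, -0.152, 0.0852]
orientation: [-0.025, 0.869, 0.054]
ft_force: [26.8, 1.1, -18.1]
finger_gap: 0.144
[ 26.82561021   1.09308873 -18.05279437] 0.14415871131832153 [-0.0273 -0.0022  0.0936  1.    ]
```

View pics/w13.png

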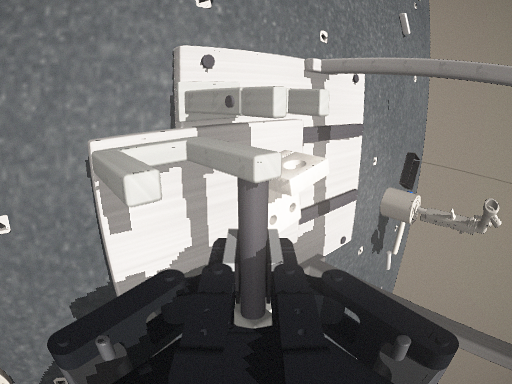

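It is at the stop, with a 27 N reaction. I'll relieve the force, let go, and back out along the tool axis.

```bash
python3 -m handwheel '[[-1,0.13,0,0.15,0,0,0],[-1,0.16,0,0.19,0,0,0],[-0.6,0.16,0,0.19,0,0,0],[-0.45,0.16,0,0.19,0,0,0],[-0.3,0.16,0,0.19,0,0,0],[-0.3,0.16,0,0.19,0,0,0],[-0.3,0.16,0,0.19,0,0,0],[-0.3,-2,0,0.19,0,0,0],[-0.3,-5,0,0.19,0,0,0],[-0.3,-9,0,0.19,0,0,0],[-0.3,-14,0,0.19,0,0,0],[-0.3,-14,0,0.19,0,0,0],[-0.3,-14,0,0.19,0,0,0]]'
python3 - <<'E'
from ov import *
s=monitor.sense();T=pose(s);print(s["ft_force"])
im=np.ascontiguousarray(cams.get_image("wrist")[:,:,::-1]);cv2.imwrite("pics/w14r.png",im)
bay(im,"wrist",BAY,T,1,np.zeros(2),.12);cv2.imwrite("pics/w14.png",im)
t=cams.get_image("scene")[:,:,::-1];cv2.imwrite("pics/s14.png",cv2.resize(t[60:300,100:400],None,fx=2.5,fy=2.5))
t=cams.get_image("top")[:,:,::-1];cv2.imwrite("pics/t14.png",cv2.resize(t[110:270,100:370],None,fx=2.9,fy=2.9))
E
```

```text
clock: 21.4
ee_pos: [0.4328, -0.1569, 0.1931]
orientation: [-0.024, 0.872, 0.051]
ft_force: [-0.8, 0.3, -0.4]
finger_gap: 0.347
[-0.83500813  0.27880329 -0.42391213]
```

View pics/w14.png

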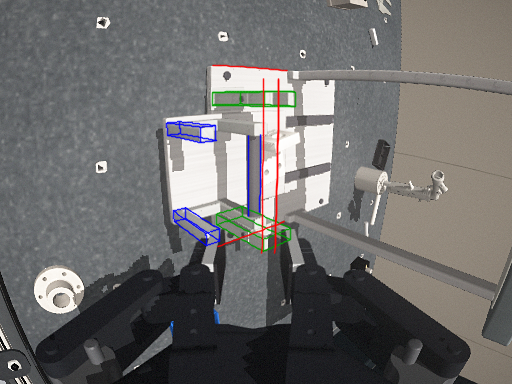

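View pics/s14.png

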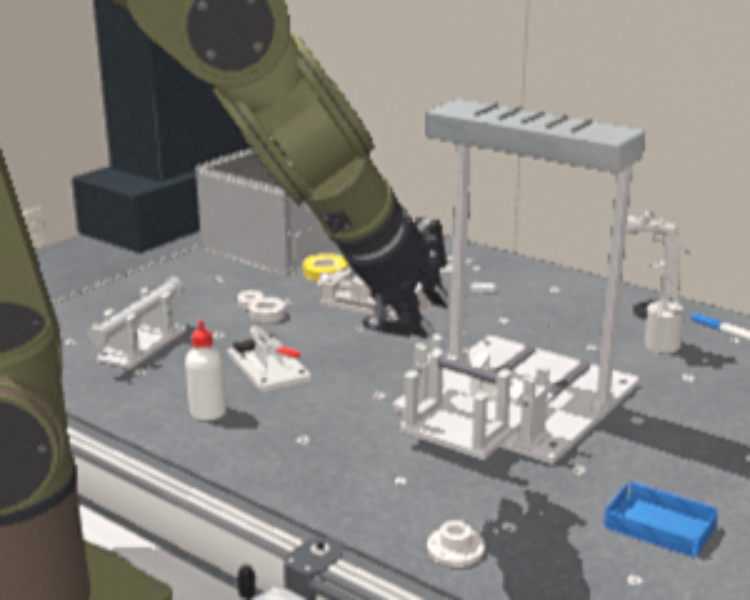

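View pics/t14.png

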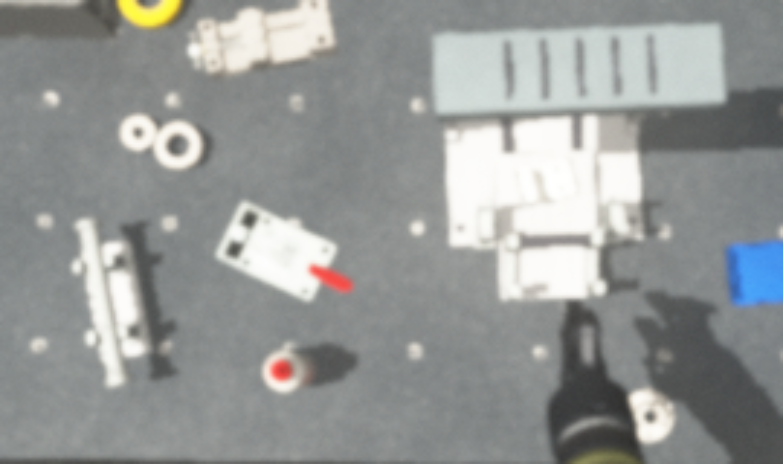

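The pallet is fully out and matches the j = 0.12 model. The bar is in the rest, the bystanders haven't moved and the arm is clear. I'm handing in the job.

```bash
python3 -c "
from rig import ticket;print(ticket.job_done())"
```

```text
the job is handed in; nothing more can be done
None
```

The job is done and handed in at about 21.5 s of the 59 s allowed; the hand-in gave no verdict.

- **Bar:** I gripped it at its middle and lifted it straight up about 97 mm, level. I then laid it in the bar rest and let go. In the wrist image taken after release, it lay centred and seated in the saddles to about 1 mm.
- **Pallet:** I pinched the handle with the gripper leaned back 40° and pulled it out by about 118 mm. It met the stop with a reaction of about 27 N, and I then let go and backed away. The last wrist image matched the fully-out position (0.12 m).
- **Surroundings:** In the last images nothing touched the arm, and the lamp bridge was untouched. The bottle and flange looked unmoved; I checked them by eye and did not re-measure their positions.

The top and wrist cameras disagreed by 2–3 mm on where the bay stood, and the rest's angle came out 0.02 rad different between fits. I used the closer wrist views for both. No check failed.

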